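# Fix the fence on the one-handed chopping board

### The arm

A 6-joint arm with a two-finger parallel gripper is mounted at the origin on the work surface. World frame = base frame: x ahead of the robot, y to its left, z up, the work surface at z = 0. Lengths are in mm, angles in rad, forces in N, time in s.
With the tool pointing down it reaches from about 275 to 725 mm from the base axis. Payload 5.6 kg.
Tool frame: the origin (TCP) lies where the fingers leave the gripper's body, on its centre line; the fingertips stand 73 mm ahead of it and the grasp point (between the pads) lies ahead of it (grip_depth is the z of the grasp point in the tool frame, in mm); z points along the fingers, y is the direction in which the jaws open and shut (so a half turn about z gives the same grasp; the last joint's range is limited). The gripper opens to 85 mm and grips with 20 to 120 N. Pads are 22 mm wide; open, the fingers measure 114 mm over their backs; the gripper's body (76 mm by 85 mm) begins 54 mm behind the grasp point. The pads swing forward as they close: fully open they stand 13 mm farther back than shut.
Start: joints at [-0.961, 0.255, 0.108, 0, -1.424, -0.285], TCP at [175.535, -521.23, 303.883] pointing down, gripper open.
Joint ranges: [-2.95, 2.95], [-1.21, 1.97], [-1.09, 1.5], [-2.87, 1.71], [-2.94, -0.07], [-3.05, 3.05]. Speed limits (rad/s): [2.57, 2.57, 3.14, 3.14, 3.14, 3.14].

### API

Orientations are given as [roll, pitch, yaw] about the fixed x, y, z axes, in that order (R = Rz(yaw) Ry(pitch) Rx(roll)).
In Python, from cell import * gives the robot as it stands. The module is installed in compiled form; this text tells all that it offers.
- The arm moves only by the tool play_rows, never from a script. Its argument "targets" is a list of rows, each an object with "linear": the shift along the tool's x, y, z in units of 50 mm (1.0 is 50 mm), a list of three; "delta_rot": the turn, a rotation vector about the tool's x, y, z in units of 60 degrees (1.0 is 60 degrees), a list of three; "fingers": the finger opening in mm, from 0 to 85.4. In form: [{"linear": [x, y, z], "delta_rot": [wx, wy, wz], "fingers": fingers}, ...]. A call has 1 to 10 rows; each row shifts and turns the commanded pose from where the row before left it, along the tool's axes as they then stand; what a row does not reach is not made up. A row lasts 1/8 s, in which the tool goes at most 62.5 mm and 10.7 degrees, less where a joint would pass 70% of its speed; a pose out of reach is approached as far as the arm can. A call with a number of a shift or a turn outside -1 to 1 is refused whole. A call with a gripper value outside its range is refused whole. The fingers move at their own pace and stop on an object; the grip force is fixed at half the most. Time passes only in rows, so rows that do not move let the fingers close. It gives the time, the measured TCP pose, the force and the opening at its end, in the units of the state.
- state(): the state, without advancing time (a new reading comes with each control period).
- read_camera(name): name is "scene" or "top"; returns a dict with "image" (480x640x3 uint8, red, green, blue), "fx", "fy", "cx", "cy" (pixels), "dist" ([k1, k2, p1, p2, k3] as OpenCV has them; the pictures are not rectified), "cam_to_world" (4x4, takes a point from camera to world coordinates). Camera axes: x right, y down, z forward; pixel columns grow to the right and rows downward; lengths in mm; the calibration is good to about 2 mm. A picture is of the moment at which its call begins. There is no depth.
- job_done(): hands the job in, once; it reports no verdict.
The state is a dict: "time": time; "joints": joint angles; "qd": joint speeds; "joint_efforts": joint torques, N m; "tcp_pos": TCP position; "tcp_rot": TCP orientation; "contact_force": force on the tool from outside, world axes, zero at the start; "ft_torque": the same for the moment, N m; "finger_gap": finger opening in mm.
Only numpy, scipy, OpenCV 4.12 (cv2) and the standard library are available. Lean on these libraries where they do the work, as an engineer would, in place of code of your own. Each camera call takes 0.05 s, during which the arm holds its last target.

### The job

Get the one-handed chopping board ready: slide its metal fence along the groove until the hole in its foot lies over the middle one of the three sockets, then put the winged thumbscrew down through both, press it gently against its spring and turn it clockwise a quarter turn until it stops, so that it stays locked when you let go. Never force it: if it lands on metal, ease screw and fence along the groove together until it drops in. Leave the other things where they are.

Things in the scene. Friction and masses are not known exactly. Their poses are not given: they have to be found in the camera images.
- board: White plastic chopping board, 240 x 400 x 30 mm, fixed. Origin: centre of its underside; x across (240 mm), y along its length, z up; top 30 mm above the origin. A guide groove, 16 mm wide, 11 mm deep, runs along y at x = +92 mm. Beside it, at x = +45 mm, three equal sockets (26 x 40 mm windows, a sliding steel nut plate under each) at y = -90, 0, +90 mm. A 12 mm lip and three 22 mm food spikes stand at its (-x, +y) corner.
- socket_mid (a point): Middle of the middle socket's window, level with the board's top, axes as the board's. In it, 2 mm down, lies a steel nut plate, 5 mm thick, 62 mm long (its ends run under the board's top), with a slot 16 mm along y, 9 mm wide. It has 10 mm of play either way along y (friction 20 N), stands anywhere in it: not measured, feel for it. Free space below; stops there let the screw turn only clockwise, to about 100 deg.
- fence: Loose aluminium fence, 0.28 to 0.46 kg, in the board's groove; slides along the board's y; axes parallel to the board's. Origin: centre of the round 17.5 mm hole in its foot, at the underside, which lies on the board's top. Foot: 8 mm thick, x -37 to +67, y -30 to +60 mm; its key, at x = +47 mm, has 1.5 mm play in the groove. Starts 85 to 135 mm from the middle socket, to the board's -y.
- fence_grip (a point): Where to pinch the fence from above, across its y: top edge of its upright plate (10 mm thick, 45 mm tall from the board's top, running along x), 10 mm to -x and 55 mm to +y of the fence's hole. The foot under it reaches 8 mm above the board's top.
- thumbscrew: Steel quarter-turn thumbscrew, 82 g, upright in one of the rack's holes. Origin: its tip; z up its axis, x along wings and cross-pin. From the tip up: 7 mm shank with a cross-pin at the very tip (6.5 mm thick, 14 mm long); from 13 mm a cone, then from 17 mm a 16 mm shoulder that fits the fence's hole; at 26.5 mm a 26 mm wide, 4 mm thick collar; on it the wings. It enters a slot only with wings along the board's y, within 0.1 rad.
- wings (a point): Top centre of the thumbscrew's upright wings, 54.5 mm above its tip: 34 mm wide along x, 10 mm thick, 24 mm tall; pinch across the thickness. Heights of the screw's tip against the board's top: -2 mm landed on the nut plate beside the slot, -8.5 mm dropped in but not pressed, below -14 mm free to turn, -15.5 mm pressed to the end, -13.5 mm locked with wings along the board's x.
- washer (a point): Underside of the sprung washer (24 mm wide, 3 mm thick) below the thumbscrew's collar, unsprung: 16.5 mm above the tip. It sits on the fence's foot (or on the rack) and can be pushed 7 mm up to the collar: 2 N at first, 7.6 N at the end.
- rack: White plastic drain rack for small washed parts, 150 x 56 x 40 mm, fixed. Origin: centre of its underside; two 18 mm holes at x = -40 and +40 mm, in which the two screws stand, either way round; the thumbscrew's tip is then 23.5 mm above the table.
- round_screw: Bystander: steel screw with a round head (34 mm wide, no wings), in the other rack hole. Origin: its tip, z up.
- tub: Bystander: clear round tub with white lid, 100 mm wide, 75 mm tall. Origin: centre of its underside.
- knife: Bystander: kitchen knife, black handle and steel blade, about 285 mm long, lying flat with its blade to its +x. Origin: about where handle and blade meet, on its underside.
- bowl: Bystander: white bowl, 120 mm wide, 55 mm tall. Origin: centre of its underside.
Mind the look-alikes: they are no part of the job. What is shaped like the thumbscrew but blue or pink is not meant. Several things have the shape of the fence; the one meant has the colours described above.

How it is judged:
By the outcome, as a careful person would: the job done as asked, in the order asked, and still so for the second after the job is handed in, with the robot touching nothing.
It also fails if it takes over 72 s, if anything falls off the work surface, if the arm or the gripper's body presses on something with over 40 N, if the wrist force passes 120 N, or if a joint passes its speed limit or range.

## Working session

There is one attempt and no reset: what is moved stays moved. The work goes in short steps, Python scripts to look and compute and a tool call to move; the robot and the scene stay as the last step left them, time stands still between calls to the robot, and variables do not carry over. Pictures are saved under pics/ and viewed, and the job is handed in when it is done.

Besides the shell and the picture viewer there is one more tool, called as name([rows], argument=value, ...), one row to a line, values as JSON. play_rows: Moves the arm, as the interface text tells. Shifts and turns lie within -1 to 1; 1 stands for 50 mm of shift or 60 degrees of turn. Its arguments: {"type":"object","properties":{"targets":{"type":"array","items":{"type":"object","properties":{"linear":{"type":"array","items":{"type":"number","minimum":-1,"maximum":1}},"delta_rot":{"type":"array","items":{"type":"number","minimum":-1,"maximum":1}},"fingers":{"type":"number"}}}}},"required":["targets"]}

```bash
mkdir -p pics; python3 - <<'E'
from cell import *
import cv2,json,pickle
s=state();print(s)
for n in("scene","top"):
    c=read_camera(n);pickle.dump(c,open(n+"0.pkl","wb"))
    cv2.imwrite(f"pics/{n}0.png",c["image"][:,:,::-1])
    print(n,c["fx"],c["fy"],c["cx"],c["cy"],c["dist"],c["cam_to_world"])
E
```

```text
{'time': 0.0, 'joints': array([-9.61394243e-01,  2.55729348e-01,  1.07016482e-01, -4.49270052e-04,
       -1.42391145e+00, -2.84603030e-01]), 'qd': array([-0.00014895,  0.00039985, -0.00089673, -0.00080367,  0.0004156 ,
        0.00026349]), 'joint_efforts': array([-1.14376955e-04, -3.86631525e+01,  2.37939781e+01,  5.36516413e+00,
       -6.17535319e-03,  5.18045272e-05]), 'tcp_pos': array([ 175.45570039, -520.88600118,  303.01359517]), 'tcp_rot': array([ 3.13971343e+00, -8.68232779e-05, -2.81685968e+00]), 'contact_force': array([-0.11306076,  0.35079864,  0.2573486 ]), 'ft_torque': array([ 0.06229142, -0.007152  , -0.01804251]), 'finger_gap': 85.33766212308733}
scene 469.27337322107803 469.27337322107803 315.490189995474 232.02883765117554 [0.04324431 0.         0.         0.         0.        ] [[-5.36522585e-02  5.01020531e-01 -8.63770724e-01  1.39663663e+03]
 [ 9.98291520e-01  4.69580913e-02 -3.47703691e-02  3.58360647e+00]
 [ 2.31403558e-02 -8.64160498e-01 -5.02683955e-01  5.62088230e+02]
 [ 0.00000000e+00  0.00000000e+00  0.00000000e+00  1.00000000e+00]]
top 620.5376632830139 620.5376632830139 311.01476088409316 239.85056592763468 [-0.13238597  0.          0.          0.          0.        ] [[-2.65041010e-02 -9.81557973e-01  1.89318455e-01  3.58319321e+02]
 [-9.99574938e-01  2.83232221e-02  6.90925450e-03 -1.45592850e+01]
 [-1.21439425e-02 -1.89054860e-01 -9.81891432e-01  1.30467467e+03]
 [ 0.00000000e+00  0.00000000e+00  0.00000000e+00  1.00000000e+00]]
```

View pics/scene0.png

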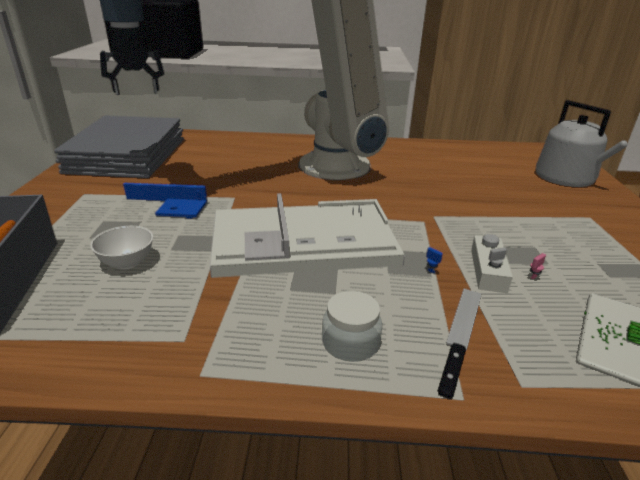

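View pics/top0.png

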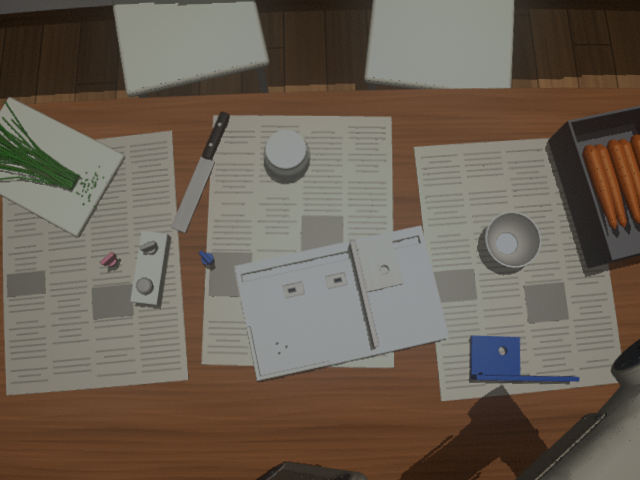

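The top view shows the board in the middle with the metal fence at about (365,290) and the free sockets at (293,290) and (337,280). The rack is at (150,268).

Possible mix-ups:
- **Screws:** steel winged screw in the rack at (149,245), round-headed screw at (145,286), pink at (110,260), blue at (206,257).
- **Fences:** aluminium one on the board at (380,265), blue one at (500,357).

I choose the steel winged screw and the aluminium fence, and will check both in crops.

```bash
cat > h.py <<'E'
import numpy as np,cv2,pickle
def ray(c,uv):
    K=np.array([[c["fx"],0,c["cx"]],[0,c["fy"],c["cy"]],[0,0,1]])
    p=cv2.undistortPoints(np.array(uv,float).reshape(-1,1,2),K,np.array(c["dist"])).reshape(-1,2)
    M=np.array(c["cam_to_world"]);d=np.c_[p,np.ones(len(p))]@M[:3,:3].T
    return M[:3,3],d
def onz(c,uv,z):
    o,d=ray(c,uv);t=(np.asarray(z)-o[2])/d[:,2];return o+d*t[:,None]
def proj(c,P):
    K=np.array([[c["fx"],0,c["cx"]],[0,c["fy"],c["cy"]],[0,0,1]])
    W=np.linalg.inv(np.array(c["cam_to_world"]))
    return cv2.projectPoints(np.array(P,float).reshape(-1,1,3),cv2.Rodrigues(W[:3,:3])[0],W[:3,3],K,np.array(c["dist"]))[0].reshape(-1,2)
def crop(c,x0,y0,w,h,s,fn):
    im=c["image"][y0:y0+h,x0:x0+w,::-1]
    cv2.imwrite(fn,cv2.resize(im,None,fx=s,fy=s,interpolation=cv2.INTER_CUBIC))
E
python3 - <<'E'
from h import *
c=pickle.load(open("top0.pkl","rb"))
crop(c,230,220,220,165,3.6,"pics/board.png")
crop(c,95,225,80,85,7,"pics/rack.png")
c=pickle.load(open("scene0.pkl","rb"))
crop(c,465,225,90,70,8,"pics/rack_s.png")
crop(c,205,190,200,90,4,"pics/board_s.png")
E
```

```text
(no output)
```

View pics/board.png

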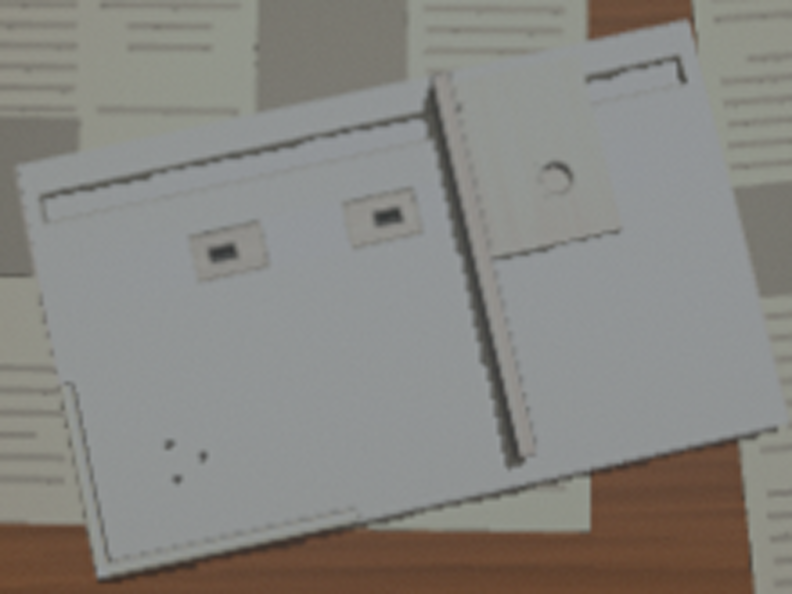

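View pics/rack.png

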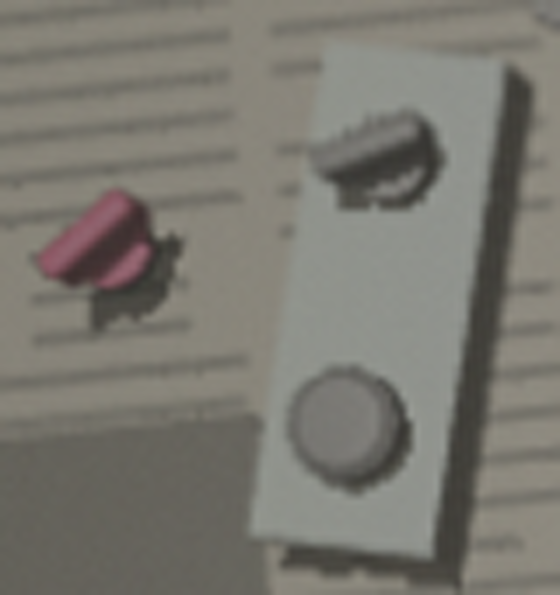

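View pics/rack_s.png

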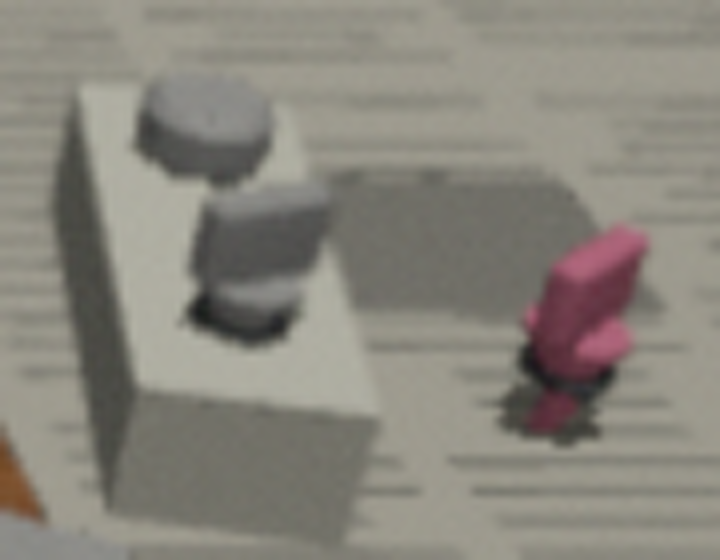

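View pics/board_s.png

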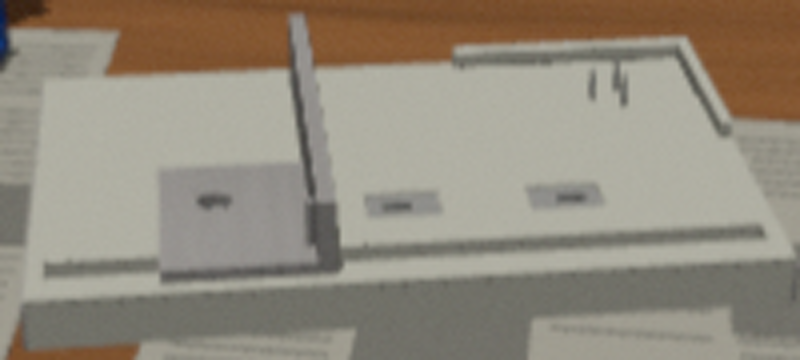

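```bash
python3 - <<'E'
from h import *
c=pickle.load(open("top0.pkl","rb"))
cv=lambda p,s,x0,y0:(np.array(p,float)+.5)/s-.5+[x0,y0]
b=cv([(18,165),(690,20),(782,428)],3.6,230,220)
P=onz(c,b,30);print("corners",P.round(1), np.linalg.norm(P[0]-P[1]),np.linalg.norm(P[1]-P[2]))
d=P[0]-P[1];yaw=np.arctan2(-d[0],d[1]);print("yaw from long edge",yaw)
e=P[1]-P[2];print("yaw short",np.arctan2(e[1],e[0]))
g=cv([(222,252.5),(388,216.5)],3.6,230,220)
w=cv([[(189,237),(260,221),(270,266),(199,282)],[(343,205),(414,187),(424,232),(354,249)]],3.6,230,220)
for i in(0,1):
    W=onz(c,w[i],30);print("win",W.mean(0).round(1),[np.linalg.norm(W[k]-W[k-1]).round(1) for k in range(4)]);
S=onz(c,g,28);print("slots rough",S.round(1))
# dark centroid
im=c["image"].astype(float).mean(2)
for u in g:
    x,y=np.round(u).astype(int);r=im[y-5:y+6,x-6:x+7];print(r.astype(int))
    wt=np.clip(r.max()*0+125-r,0,None);yy,xx=np.mgrid[y-5:y+6,x-6:x+7];q=[(wt*xx).sum()/wt.sum(),(wt*yy).sum()/wt.sum()];print(q,onz(c,[q],28))
hole=cv([(556,178)],3.6,230,220);print("hole top",onz(c,hole,38))
foot=cv([(585,55),(621,230),(492,257)],3.6,230,220);print("foot",onz(c,foot,38))
up=cv([(433,75),(452,72),(536,455),(518,460)],3.6,230,220);print("upright",onz(c,up,75))
cr=cv([(330,44),(506,66),(434,556),(250,535)],7,95,225);R=onz(c,cr,40);print("rack",R.round(1),R.mean(0),[np.linalg.norm(R[k]-R[k-1]).round(1) for k in range(4)])
ws=cv([(312,154),(408,110),(424,132),(322,178)],7,95,225);Z=onz(c,ws,78);print("wings",Z.round(1),Z.mean(0))
v=Z[1]-Z[0];print(np.arctan2(v[1],v[0]),np.linalg.norm(v))
E
```

```text
corners [[ 554.3  154.9   30. ]
 [ 628.8 -238.6   30. ]
 [ 390.7 -277.7   30. ]] 400.5142551294759 241.26483415298662
yaw from long edge 0.18702739093024628
yaw short 0.16285774431684386
win [500.9  33.5  30. ] [np.float64(26.6), np.float64(41.8), np.float64(26.6), np.float64(41.6)]
win [517.6 -55.5  30. ] [np.float64(26.2), np.float64(42.2), np.float64(26.6), np.float64(41.3)]
slots rough [[500.6  37.9  28. ]
 [518.8 -58.   28. ]]
[[123 125 125 129 131 136 139 141 141 140 140 140 139]
 [133 138 140 140 141 142 141 141 139 138 139 141 140]
 [137 139 139 138 138 139 135 124 115 112 127 142 141]
 [139 138 131 118 112 106  96  85  75  76 113 141 142]
 [139 139 123  89  73  65  60  58  57  59  98 132 143]
 [138 139 122  80  58  57  59  64  69  67  88 125 143]
 [140 140 129  95  71  72  72  77  82  87 100 125 141]
 [141 143 138 116  89  96 104 113 125 128 131 135 141]
 [142 143 142 134 128 130 133 136 139 141 140 139 140]
 [138 141 141 139 140 140 138 139 141 140 139 140 140]
 [137 139 139 139 139 139 138 139 134 128 131 133 132]]
[np.float64(291.42644281217207), np.float64(289.7513116474
[... 824 characters left out ...]
[ 608.13612652 -174.8861407    38.        ]
 [ 505.79145592 -190.38273371   38.        ]
 [ 492.57486066 -116.0211511    38.        ]]
upright [[ 591.87254333  -84.32167352   75.        ]
 [ 593.2761178   -95.0372632    75.        ]
 [ 379.55326994 -132.67961705   75.        ]
 [ 377.15916589 -122.74916721   75.        ]]
rack [[631.8 350.9  40. ]
 [623.4 296.7  40. ]
 [476.7 316.1  40. ]
 [484.1 371.8  40. ]] [554.00077822 333.89834393  40.        ] [np.float64(149.2), np.float64(54.8), np.float64(147.9), np.float64(56.2)]
wings [[591.  344.4  78. ]
 [603.2 316.2  78. ]
 [596.6 311.3  78. ]
 [583.8 341.3  78. ]] [593.65239229 328.30768389  78.        ]
-1.1623651711350147 30.792766014546583
```

```bash
cat >> h.py <<'E'
def plan(s,pos,yaw_deg,n):
    from scipy.spatial.transform import Rotation as R
    Rc=R.from_euler('xyz',s["tcp_rot"]);Rt=R.from_euler('xyz',[np.pi,0,np.radians(yaw_deg)])
    dr=(Rc.inv()*Rt).as_rotvec(degrees=True)/60
    d=np.array(pos)-s["tcp_pos"]
    print("turn total",dr.round(4),"shift in current axes",(Rc.inv().apply(d)/50).round(3),"after-turn axes",(Rt.inv().apply(d)/50).round(3),"per row /",n,(Rt.inv().apply(d)/50/n).round(4))
def show(s):
    print("t",round(s["time"],2),"pos",s["tcp_pos"].round(2),"rpy",np.degrees(s["tcp_rot"]).round(2),"F",s["contact_force"].round(1),"T",s["ft_torque"].round(2),"gap",round(s["finger_gap"],2),"j",s["joints"].round(2))
E
python3 - <<'E'
from cell import *
import cell
print([n for n in dir(cell) if not n.startswith('_')])
from h import *
s=state();print(globals().get("grip_depth"), s.get("grip_depth"))
plan(s,[517.1,-102.3,200],-169.6,10)
E
```

```text
['IKError', 'grip_depth', 'job_done', 'read_camera', 'state']
53.900000000000006 None
turn total [ 0.0016 -0.0002  0.1368] shift in current axes [-9.147  5.751  2.071] after-turn axes [-8.232  7.002  2.062] per row / 10 [-0.8232  0.7002  0.2062]
```

play_rows([
  {"linear": [0, 0, 0], "delta_rot": [0, 0, 0.137], "fingers": 50},
  {"linear": [-0.4, 0.35, 0.1], "delta_rot": [0, 0, 0], "fingers": 50},
  {"linear": [-0.75, 0.64, 0.2], "delta_rot": [0, 0, 0], "fingers": 50},
  {"linear": [-0.75, 0.64, 0.2], "delta_rot": [0, 0, 0], "fingers": 50},
  {"linear": [-0.75, 0.64, 0.2], "delta_rot": [0, 0, 0], "fingers": 50},
  {"linear": [-0.75, 0.64, 0.2], "delta_rot": [0, 0, 0], "fingers": 50},
  {"linear": [-0.75, 0.64, 0.2], "delta_rot": [0, 0, 0], "fingers": 50},
  {"linear": [-0.75, 0.64, 0.2], "delta_rot": [0, 0, 0], "fingers": 50},
  {"linear": [-0.75, 0.64, 0.2], "delta_rot": [0, 0, 0], "fingers": 50},
  {"linear": [-0.75, 0.64, 0.2], "delta_rot": [0, 0, 0], "fingers": 50},
])

```text
time: 1.35
tcp_pos: [441.6, -193.0, 218.4]
tcp_rot: [3.141, -0.0, -2.96]
contact_force: [0.9, -1.0, -0.0]
finger_gap: 49.8
```

```bash
python3 - <<'E'
from cell import *
from h import *
s=state();show(s)
plan(s,[517.1,-102.3,150],-169.6,4)
E
```

```text
t 1.35 pos [ 441.58 -193.    218.37] rpy [ 1.7999e+02 -2.0000e-02 -1.6960e+02] F [ 0.9 -1.  -0. ] T [-0.06 -0.06 -0.02] gap 49.75 j [-0.09  0.17 -0.23 -0.   -1.18 -1.3 ]
turn total [ 0.0002 -0.0004 -0.    ] shift in current axes [-1.814  1.511  1.367] after-turn axes [-1.813  1.512  1.367] per row / 4 [-0.4533  0.3779  0.3419]
```

play_rows([
  {"linear": [-0.45, 0.38, 0.34], "delta_rot": [0, 0, 0], "fingers": 45},
  {"linear": [-0.45, 0.38, 0.34], "delta_rot": [0, 0, 0], "fingers": 45},
  {"linear": [-0.45, 0.38, 0.34], "delta_rot": [0, 0, 0], "fingers": 45},
  {"linear": [-0.46, 0.37, 0.34], "delta_rot": [0, 0, 0], "fingers": 45},
  {"linear": [0, 0, 0], "delta_rot": [0, 0, 0], "fingers": 45},
])

```text
time: 1.98
tcp_pos: [516.3, -102.7, 149.0]
tcp_rot: [3.141, -0.004, -2.958]
contact_force: [1.1, 0.3, 0.8]
finger_gap: 45.1
```

```bash
python3 - <<'E'
from cell import *
from h import *
s=state();show(s)
plan(s,[517.1,-102.3,118],-169.6,4)
for n in("top","scene"):
    c=read_camera(n);pickle.dump(c,open(n+"1.pkl","wb"))
crop(pickle.load(open("top1.pkl","rb")),300,200,160,160,3.7,"pics/t1.png")
crop(pickle.load(open("scene1.pkl","rb")),200,120,200,160,4,"pics/s1.png")
E
```

```text
t 1.98 pos [ 516.26 -102.71  148.98] rpy [ 179.96   -0.2  -169.51] F [1.1 0.3 0.8] T [0.02 0.01 0.01] gap 45.08 j [ 0.1   0.31 -0.22 -0.   -1.04 -1.49]
turn total [ 0.0007 -0.0034  0.0015] shift in current axes [-0.02   0.005  0.62 ] after-turn axes [-0.018  0.005  0.62 ] per row / 4 [-0.0045  0.0013  0.1549]
```

View pics/s1.png

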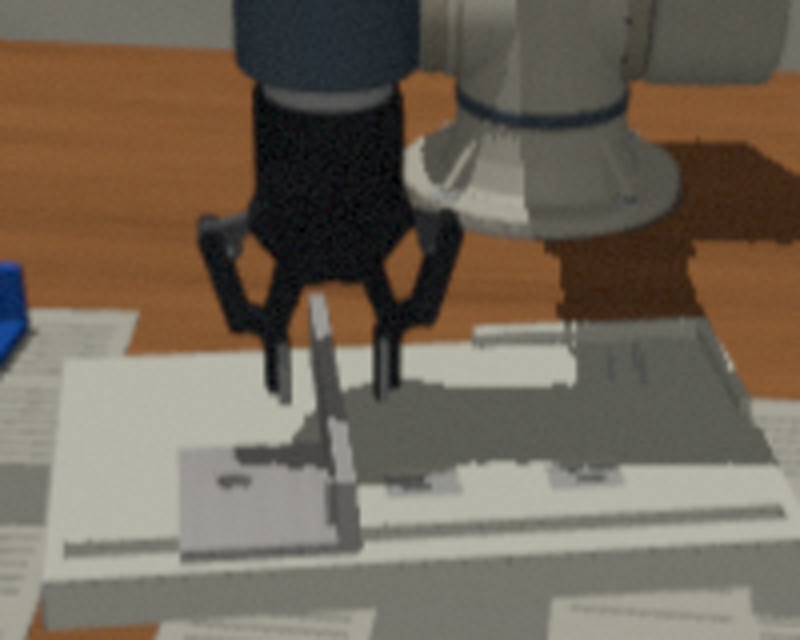

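View pics/t1.png

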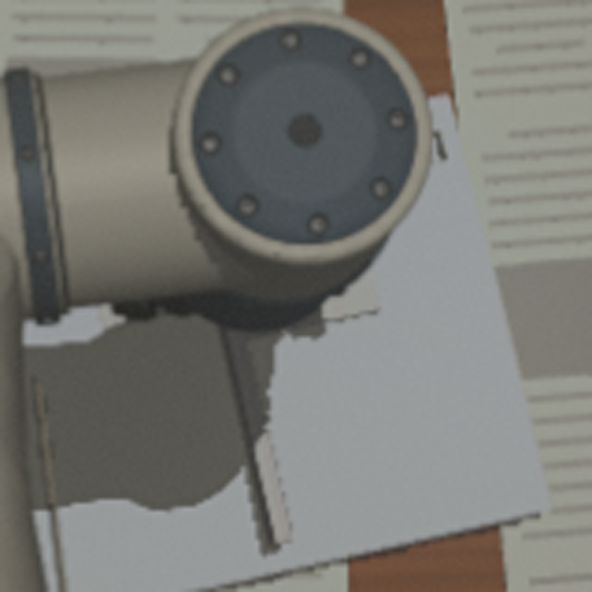

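The scene crop shows the fingers, at (278,370) and (385,370), on either side of the upright at (322,350). I'll descend and pinch.

play_rows([
  {"linear": [0, 0, 0.2], "delta_rot": [0, 0, 0], "fingers": 45},
  {"linear": [0, 0, 0.2], "delta_rot": [0, 0, 0], "fingers": 45},
  {"linear": [0, 0, 0.2], "delta_rot": [0, 0, 0], "fingers": 30},
  {"linear": [0, 0, 0], "delta_rot": [0, 0, 0], "fingers": 20},
  {"linear": [0, 0, 0], "delta_rot": [0, 0, 0], "fingers": 0},
  {"linear": [0, 0, 0], "delta_rot": [0, 0, 0], "fingers": 0},
  {"linear": [0, 0, 0], "delta_rot": [0, 0, 0], "fingers": 0},
])

```text
time: 2.95
tcp_pos: [516.3, -103.9, 120.8]
tcp_rot: [3.141, -0.0, -2.96]
contact_force: [0.1, -0.7, -2.5]
finger_gap: 8.8
```

```bash
python3 - <<'E'
from cell import *
from h import *
s=state();show(s)
E
```

```text
t 2.95 pos [ 516.3  -103.88  120.85] rpy [ 1.7999e+02 -1.0000e-02 -1.6961e+02] F [ 0.1 -0.7 -2.5] T [-0.03 -0.08 -0.  ] gap 8.84 j [ 0.1   0.34 -0.27 -0.   -0.96 -1.49]
```

play_rows([
  {"linear": [0, 0.1, 0], "delta_rot": [0, 0, 0], "fingers": 0},
  {"linear": [0, 0.2, 0], "delta_rot": [0, 0, 0], "fingers": 0},
  {"linear": [0, 0.2, 0], "delta_rot": [0, 0, 0], "fingers": 0},
  {"linear": [0, 0.2, 0], "delta_rot": [0, 0, 0], "fingers": 0},
])

```text
time: 3.45
tcp_pos: [509.8, -68.6, 120.9]
tcp_rot: [3.141, -0.0, -2.96]
contact_force: [-0.3, -0.4, -2.6]
finger_gap: 9.0
```

```bash
python3 - <<'E'
from cell import *
from h import *
s=state();show(s)
E
```

```text
t 3.45 pos [509.84 -68.56 120.87] rpy [ 179.99   -0.   -169.59] F [-0.3 -0.4 -2.6] T [-0.05 -0.02  0.03] gap 9.02 j [ 0.17  0.32 -0.3  -0.   -0.95 -1.56]
```

play_rows([
  {"linear": [0, 0.2, 0], "delta_rot": [0, 0, 0], "fingers": 0},
  {"linear": [0, 0.2, 0], "delta_rot": [0, 0, 0], "fingers": 0},
  {"linear": [0, 0.2, 0], "delta_rot": [0, 0, 0], "fingers": 0},
  {"linear": [0, 0.2, 0], "delta_rot": [0, 0, 0], "fingers": 0},
  {"linear": [0, 0.2, 0], "delta_rot": [0, 0, 0], "fingers": 0},
  {"linear": [0, 0.17, 0], "delta_rot": [0, 0, 0], "fingers": 0},
  {"linear": [0, 0.08, 0], "delta_rot": [0, 0, 0], "fingers": 0},
  {"linear": [0, 0, 0], "delta_rot": [0, 0, 0], "fingers": 0},
])

```text
time: 4.45
tcp_pos: [498.4, -7.7, 120.8]
tcp_rot: [3.141, -0.001, -2.96]
contact_force: [-3.0, 1.0, 0.2]
finger_gap: 8.9
```

```bash
python3 - <<'E'
from cell import *
from h import *
s=state();show(s)
print("along",s["tcp_pos"][:2]@np.array([-.181,.9835]))
c=read_camera("scene");pickle.dump(c,open("scene2.pkl","wb"))
crop(c,200,120,200,160,4,"pics/s2.png")
E
```

```text
t 4.45 pos [498.37  -7.69 120.83] rpy [ 1.7998e+02 -4.0000e-02 -1.6959e+02] F [-3.   1.   0.2] T [0.31 1.28 0.09] gap 8.89 j [ 0.3   0.29 -0.34 -0.   -0.94 -1.69]
along -97.77058818336546
```

View pics/s2.png

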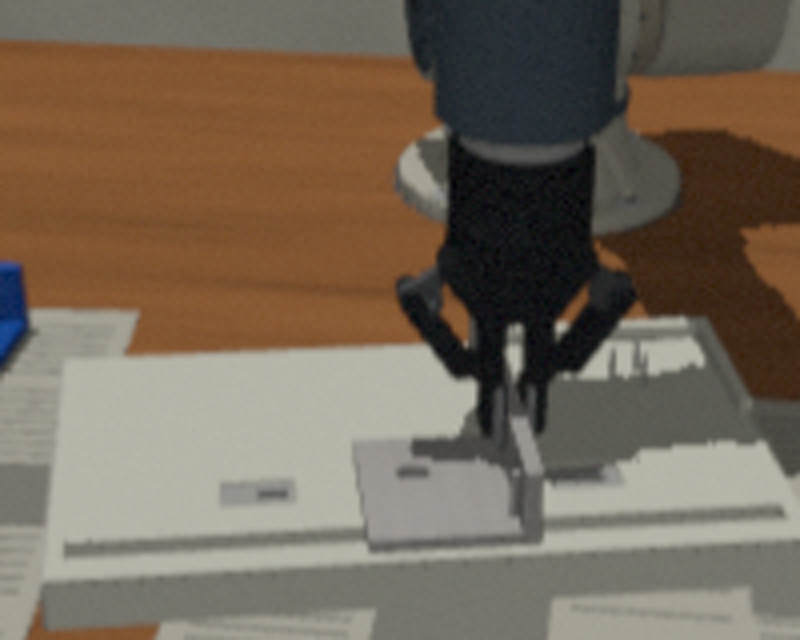

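The fence now covers the middle socket, with its hole at crop (412,470). I'll let go, rise and move clear to check the hole from above.

play_rows([
  {"linear": [0, 0, 0], "delta_rot": [0, 0, 0], "fingers": 35},
  {"linear": [0, 0, 0], "delta_rot": [0, 0, 0], "fingers": 40},
  {"linear": [0, 0, -0.3], "delta_rot": [0, 0, 0], "fingers": 40},
  {"linear": [0, 0, -0.6], "delta_rot": [0, 0, 0], "fingers": 40},
  {"linear": [0, 0, -0.7], "delta_rot": [0, 0, 0], "fingers": 40},
])

```text
time: 5.12
tcp_pos: [499.0, -8.2, 201.8]
tcp_rot: [-3.141, 0.0, -2.96]
contact_force: [1.5, 0.5, 0.4]
finger_gap: 39.5
```

```bash
python3 - <<'E'
from cell import *
from h import *
s=state();show(s)
plan(s,[593.6,328.4,190],-66.7,10)
E
```

```text
t 5.12 pos [499.02  -8.18 201.75] rpy [-1.7999e+02  1.0000e-02 -1.6962e+02] F [1.5 0.5 0.4] T [ 0.03 -0.14  0.01] gap 39.49 j [ 0.3   0.21 -0.21  0.   -1.14 -1.69]
turn total [-3.0000e-04 -1.0000e-04 -1.7154e+00] shift in current axes [-3.073  6.281  0.234] after-turn axes [-5.434 -4.4    0.235] per row / 10 [-0.5434 -0.44    0.0235]
```

play_rows([
  {"linear": [-0.2, 0.4, 0], "delta_rot": [0, 0, 0], "fingers": 40},
  {"linear": [-0.4, 0.8, 0], "delta_rot": [0, 0, 0], "fingers": 40},
  {"linear": [-0.4, 0.8, 0], "delta_rot": [0, 0, 0], "fingers": 40},
  {"linear": [-0.4, 0.8, 0], "delta_rot": [0, 0, 0], "fingers": 40},
  {"linear": [-0.4, 0.8, 0], "delta_rot": [0, 0, 0], "fingers": 40},
  {"linear": [-0.4, 0.8, 0], "delta_rot": [0, 0, 0], "fingers": 40},
  {"linear": [-0.4, 0.8, 0], "delta_rot": [0, 0, 0], "fingers": 40},
  {"linear": [-0.4, 0.8, 0], "delta_rot": [0, 0, 0], "fingers": 40},
  {"linear": [-0.08, 0.28, 0], "delta_rot": [0, 0, 0], "fingers": 40},
])

```text
time: 6.25
tcp_pos: [594.2, 330.8, 200.1]
tcp_rot: [3.141, 0.0, -2.959]
contact_force: [0.0, -0.4, 0.2]
finger_gap: 40.0
```

play_rows([
  {"linear": [0, 0, 0], "delta_rot": [0, 0, -0.1715], "fingers": 40},
  {"linear": [0, 0, 0], "delta_rot": [0, 0, -0.1715], "fingers": 40},
  {"linear": [0, 0, 0], "delta_rot": [0, 0, -0.1715], "fingers": 40},
  {"linear": [0, 0, 0], "delta_rot": [0, 0, -0.1715], "fingers": 40},
  {"linear": [0, 0, 0], "delta_rot": [0, 0, -0.1715], "fingers": 40},
  {"linear": [0, 0, 0], "delta_rot": [0, 0, -0.1715], "fingers": 40},
  {"linear": [0, 0, 0], "delta_rot": [0, 0, -0.1715], "fingers": 40},
  {"linear": [0, 0, 0], "delta_rot": [0, 0, -0.1715], "fingers": 40},
  {"linear": [0, 0, 0], "delta_rot": [0, 0, -0.1715], "fingers": 40},
  {"linear": [0, 0, 0], "delta_rot": [0, 0, -0.1715], "fingers": 40},
])

```text
time: 7.5
tcp_pos: [593.9, 328.0, 201.3]
tcp_rot: [-3.141, 0.0, -1.159]
contact_force: [0.3, -0.0, 0.1]
finger_gap: 39.8
```

```bash
python3 - <<'E'
from cell import *
from h import *
s=state();show(s)
plan(s,[593.6,328.4,150],-66.7,4)
for n in("top","scene"):
    c=read_camera(n);pickle.dump(c,open(n+"3.pkl","wb"))
crop(pickle.load(open("top3.pkl","rb")),285,225,110,80,7,"pics/t3.png")
crop(pickle.load(open("scene3.pkl","rb")),430,130,150,170,4,"pics/s3.png")
E
```

```text
t 7.5 pos [593.88 327.96 201.27] rpy [-179.96    0.    -66.41] F [ 0.3 -0.   0.1] T [-0.01 -0.   -0.02] gap 39.78 j [ 0.73  0.55  0.3   0.   -1.31 -0.32]
turn total [-0.0007  0.      0.0049] shift in current axes [-0.01   0.002  1.025] after-turn axes [-0.01   0.002  1.025] per row / 4 [-0.0026  0.0004  0.2563]
```

View pics/t3.png

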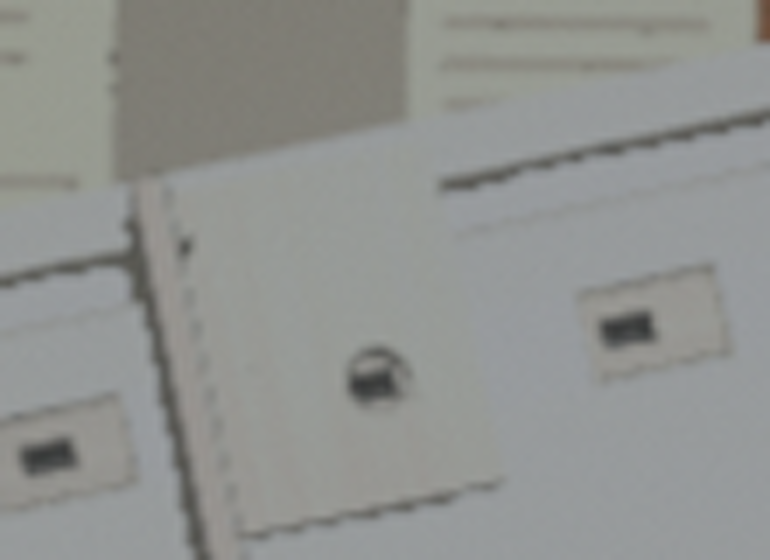

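View pics/s3.png

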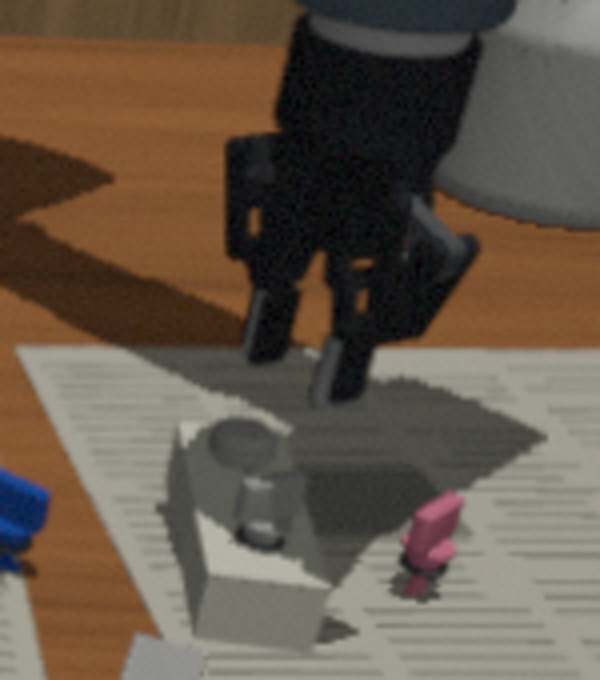

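```bash
python3 - <<'E'
from h import *
c=pickle.load(open("top3.pkl","rb"))
cv=lambda p,s,x0,y0:(np.array(p,float)+.5)/s-.5+[x0,y0]
xb=np.array([.9835,.181]);yb=np.array([-.181,.9835])
H=onz(c,cv([(379,377)],7,285,225),38)[0]
F=onz(c,cv([(503,482),(245,537),(441,183)],7,285,225),38)
Hf=F[0][:2]+37*xb+30*yb; print("foot",F.round(1))
Sl=onz(c,[(337.34,279.72)],28)[0]
for n,p in(("hole",H),("hole from foot corner",Hf),("slot",Sl),("win",np.array([517.6,-55.5]))):print(n,p[:2].round(1),"along x,y:",(p[:2]@xb).round(1),(p[:2]@yb).round(1))
crop(c,325,265,30,25,24,"pics/hole.png")
E
```

```text
foot [[488.2 -95.6  38. ]
 [474.3 -19.7  38. ]
 [577.5 -80.7  38. ]]
hole [520.2 -60.4] along x,y: 500.7 -153.6
hole from foot corner [519.2 -59.4] along x,y: 499.9 -152.4
slot [518.9 -57.8] along x,y: 499.8 -150.8
win [517.6 -55.5] along x,y: 499.0 -148.3
```

View pics/hole.png

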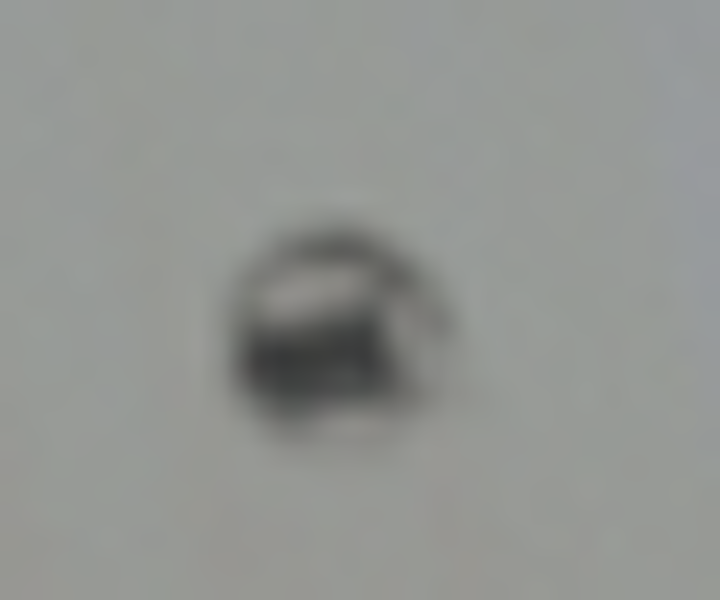

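The hole lies about 2 mm to the slot's -y, with the dark slot showing at the hole's left side. That is close enough to ease screw and fence along together later. In the scene crop the open gripper hangs over the steel winged screw at (265,505), so I'll grasp it now.

play_rows([
  {"linear": [0, 0, 0.35], "delta_rot": [0, 0, 0], "fingers": 40},
  {"linear": [0, 0, 0.45], "delta_rot": [0, 0, 0], "fingers": 40},
  {"linear": [0, 0, 0.35], "delta_rot": [0, 0, 0], "fingers": 40},
  {"linear": [0, 0, 0.2], "delta_rot": [0, 0, 0], "fingers": 40},
  {"linear": [0, 0, 0.07], "delta_rot": [0, 0, 0], "fingers": 40},
  {"linear": [0, 0, 0], "delta_rot": [0, 0, 0], "fingers": 40},
])

```text
time: 8.35
tcp_pos: [593.9, 328.7, 130.3]
tcp_rot: [-3.141, -0.0, -1.165]
contact_force: [0.2, -0.2, 0.2]
finger_gap: 40.2
```

```bash
python3 - <<'E'
from cell import *
from h import *
s=state();show(s)
for n in("top","scene"):
    c=read_camera(n);pickle.dump(c,open(n+"4.pkl","wb"))
crop(pickle.load(open("scene4.pkl","rb")),440,160,120,140,5,"pics/s4.png")
E
```

```text
t 8.35 pos [593.87 328.66 130.27] rpy [-179.96   -0.    -66.73] F [ 0.2 -0.2  0.2] T [ 0.01  0.03 -0.04] gap 40.16 j [ 0.74  0.6   0.19  0.   -1.16 -0.33]
```

View pics/s4.png

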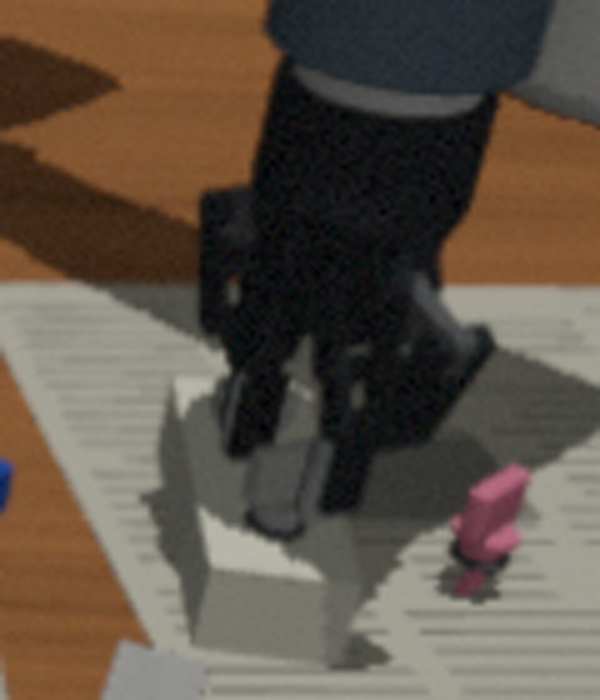

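The fingers, at (245,440) and (345,490), straddle the wings at (285,470). Closing.

play_rows([
  {"linear": [0, 0, 0.01], "delta_rot": [0, 0, 0], "fingers": 20},
  {"linear": [0, 0, 0], "delta_rot": [0, 0, 0], "fingers": 10},
  {"linear": [0, 0, 0], "delta_rot": [0, 0, 0], "fingers": 0},
  {"linear": [0, 0, 0], "delta_rot": [0, 0, 0], "fingers": 0},
  {"linear": [0, 0, 0], "delta_rot": [0, 0, 0], "fingers": 0},
])

```text
time: 9.07
tcp_pos: [593.7, 328.7, 129.6]
tcp_rot: [-3.141, 0.0, -1.164]
contact_force: [0.2, 0.2, 0.9]
finger_gap: 8.6
```

```bash
python3 - <<'E'
from cell import *
from h import *
s=state();show(s)
E
```

```text
t 9.07 pos [593.74 328.69 129.61] rpy [-179.97    0.    -66.71] F [0.2 0.2 0.9] T [ 0.09  0.03 -0.04] gap 8.59 j [ 0.74  0.6   0.19  0.   -1.16 -0.33]
```

play_rows([
  {"linear": [0, 0, -0.1], "delta_rot": [0, 0, 0], "fingers": 0},
  {"linear": [0, 0, -0.3], "delta_rot": [0, 0, 0], "fingers": 0},
  {"linear": [0, 0, -0.4], "delta_rot": [0, 0, 0], "fingers": 0},
  {"linear": [0, 0, -0.4], "delta_rot": [0, 0, 0], "fingers": 0},
  {"linear": [0, 0, -0.4], "delta_rot": [0, 0, 0], "fingers": 0},
  {"linear": [0, 0, 0], "delta_rot": [0, 0, 0.11], "fingers": 0},
  {"linear": [0, 0, 0], "delta_rot": [0, 0, 0.11], "fingers": 0},
])

```text
time: 9.95
tcp_pos: [593.7, 328.6, 210.8]
tcp_rot: [-3.14, 0.001, -1.399]
contact_force: [-0.2, -0.0, -0.6]
finger_gap: 9.0
```

```bash
python3 - <<'E'
from cell import *
from h import *
s=state();show(s)
xb=np.array([.9835,.181]);yb=np.array([-.181,.9835])
t=499.9*xb-152.0*yb;print(t)
plan(s,[t[0],t[1],201],-79.6,12)
for n in("top","scene"):
    c=read_camera(n);pickle.dump(c,open(n+"5.pkl","wb"))
crop(pickle.load(open("scene5.pkl","rb")),420,110,150,190,4,"pics/s5.png")
E
```

```text
t 9.95 pos [593.75 328.63 210.8 ] rpy [-1.7993e+02  4.0000e-02 -8.0130e+01] F [-0.2 -0.  -0.6] T [-0.02  0.03  0.03] gap 9.02 j [ 0.74  0.55  0.31  0.   -1.34 -0.56]
[519.16365 -59.0101 ]
turn total [-0.0012  0.0007 -0.0088] shift in current axes [7.382 2.799 0.188] after-turn axes [7.356 2.867 0.196] per row / 12 [0.613  0.2389 0.0163]
```

View pics/s5.png

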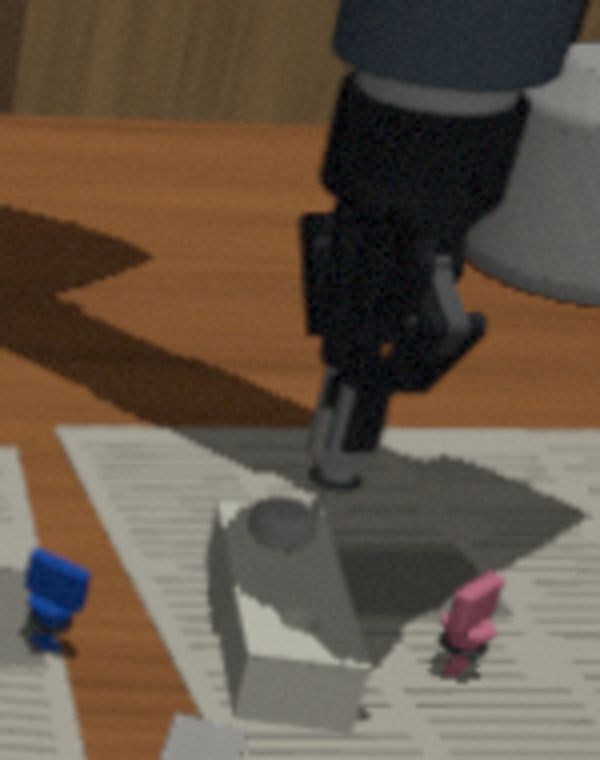

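The screw is held upright, with its wings and collar at (335,460), and the rack hole is empty. I'll carry it to above the fence hole.

play_rows([
  {"linear": [0.4, 0.15, 0], "delta_rot": [0, 0, -0.009], "fingers": 0},
  {"linear": [0.8, 0.31, 0], "delta_rot": [0, 0, 0], "fingers": 0},
  {"linear": [0.8, 0.31, 0], "delta_rot": [0, 0, 0], "fingers": 0},
  {"linear": [0.8, 0.31, 0], "delta_rot": [0, 0, 0], "fingers": 0},
  {"linear": [0.8, 0.31, 0], "delta_rot": [0, 0, 0], "fingers": 0},
  {"linear": [0.8, 0.31, 0], "delta_rot": [0, 0, 0], "fingers": 0},
  {"linear": [0.8, 0.31, 0], "delta_rot": [0, 0, 0], "fingers": 0},
  {"linear": [0.8, 0.31, 0], "delta_rot": [0, 0, 0], "fingers": 0},
  {"linear": [0.8, 0.31, 0.2], "delta_rot": [0, 0, 0], "fingers": 0},
  {"linear": [0.55, 0.22, 0.2], "delta_rot": [0, 0, 0], "fingers": 0},
])

```text
time: 11.3
tcp_pos: [520.8, -60.5, 190.1]
tcp_rot: [-3.14, -0.0, -1.383]
contact_force: [0.6, -0.1, -0.4]
finger_gap: 8.9
```

play_rows([
  {"linear": [0, 0, 0], "delta_rot": [0, 0, 0], "fingers": 0},
  {"linear": [0, 0, 0], "delta_rot": [0, 0, 0], "fingers": 0},
])

```text
time: 11.55
tcp_pos: [521.5, -58.7, 190.0]
tcp_rot: [-3.141, -0.0, -1.384]
contact_force: [0.1, 0.6, -0.8]
finger_gap: 8.7
```

```bash
python3 - <<'E'
from cell import *
from h import *
s=state();show(s)
xb=np.array([.9835,.181]);yb=np.array([-.181,.9835])
t=499.9*xb-152.0*yb;print(t)
plan(s,[t[0],t[1],154],-79.6,1)
for n in("top","scene"):
    c=read_camera(n);pickle.dump(c,open(n+"6.pkl","wb"))
crop(pickle.load(open("scene6.pkl","rb")),220,110,150,160,5,"pics/s6.png")
E
```

```text
t 11.55 pos [521.52 -58.69 190.04] rpy [-1.7994e+02 -1.0000e-02 -7.9300e+01] F [ 0.1  0.6 -0.8] T [ 0.06 -0.02 -0.01] gap 8.71 j [ 0.19  0.27 -0.17  0.   -1.13  0.  ]
[519.16365 -59.0101 ]
turn total [-0.001  -0.0001  0.005 ] shift in current axes [-0.002  0.048  0.721] after-turn axes [-0.002  0.048  0.721] per row / 1 [-0.0021  0.0475  0.7208]
```

View pics/s6.png

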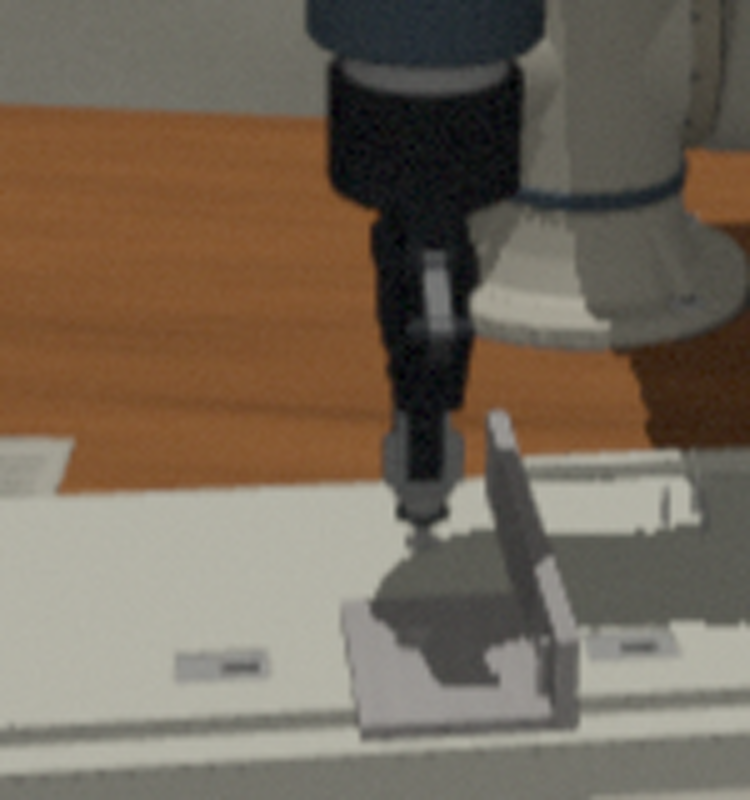

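```bash
python3 - <<'E'
from h import *
xb=np.array([.9835,.181]);yb=np.array([-.181,.9835])
c0=pickle.load(open("scene0.pkl","rb"));c6=pickle.load(open("scene6.pkl","rb"));c3=pickle.load(open("scene3.pkl","rb"))
cv=lambda p,s,x0,y0:(np.array(p,float)+.5)/s-.5+[x0,y0]
print("tip proj",proj(c6,[521.5,-58.7,84]),"wing top",proj(c6,[521.5,-58.7,138.5]))
print("tip seen",cv([(421,550)],5,220,110))
w=cv([(365,195),(438,191),(442,214),(365,217)],4,205,190);W=onz(c0,w,30);print(W.round(1),W.mean(0)[:2],W.mean(0)[:2]@xb,W.mean(0)[:2]@yb)
crop(c3,270,215,100,70,8,"pics/hs3.png")
crop(c6,285,195,50,45,16,"pics/tip6.png")
c=pickle.load(open("scene0.pkl","rb"));crop(c,285,225,50,35,16,"pics/ws0.png")
E
```

```text
tip proj [[303.13383405 218.75404787]] wing top [[303.39202575 195.6088702 ]]
tip seen [[303.8 219.6]]
[[514.1 -74.7  30. ]
 [506.1 -35.   30. ]
 [530.2 -31.4  30. ]
 [537.1 -72.7  30. ]] [521.85793512 -53.45677781] 503.57160240229837 -147.0310272349921
```

View pics/hs3.png

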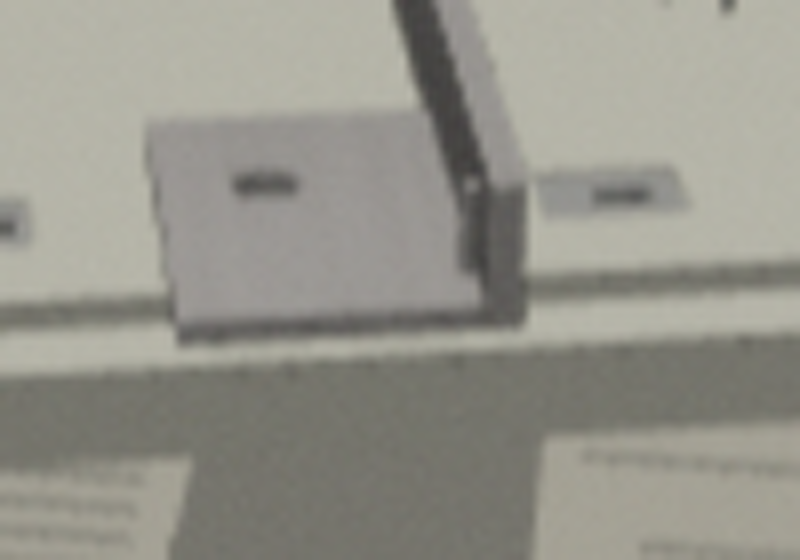

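View pics/tip6.png

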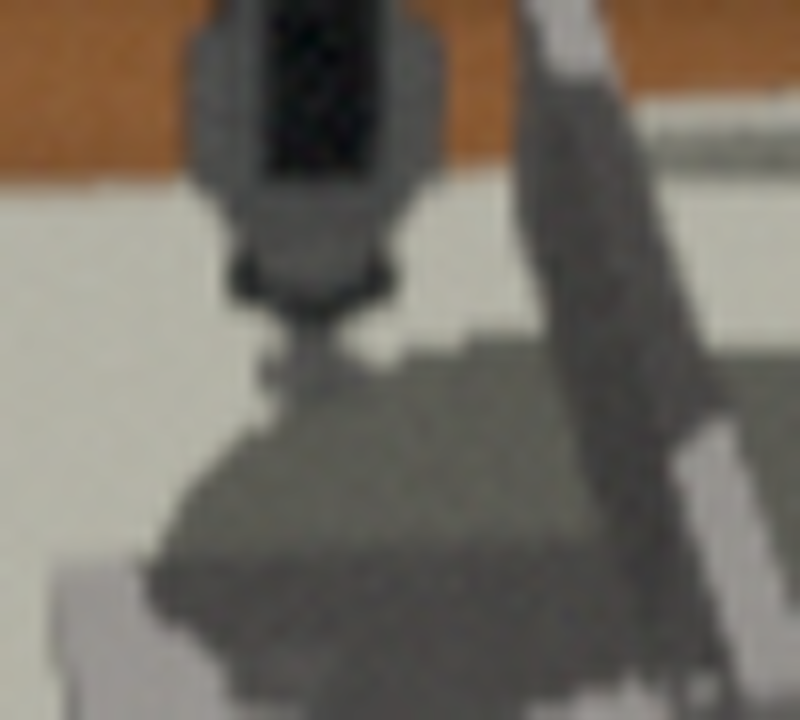

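play_rows([
  {"linear": [0, 0.05, 0.3], "delta_rot": [0, 0, 0.005], "fingers": 0},
  {"linear": [0, 0, 0.3], "delta_rot": [0, 0, 0], "fingers": 0},
  {"linear": [0, 0, 0.17], "delta_rot": [0, 0, 0], "fingers": 0},
  {"linear": [0, 0, 0], "delta_rot": [0, 0, 0], "fingers": 0},
])

```text
time: 12.15
tcp_pos: [518.5, -59.2, 150.2]
tcp_rot: [3.14, -0.0, -1.39]
contact_force: [0.1, -0.4, 0.0]
finger_gap: 8.7
```

```bash
python3 - <<'E'
from cell import *
from h import *
xb=np.array([.9835,.181]);yb=np.array([-.181,.9835])
s=state();show(s);print(s["tcp_pos"][:2]@xb,s["tcp_pos"][:2]@yb)
c=read_camera("scene");pickle.dump(c,open("scene7.pkl","wb"))
crop(c,280,200,55,45,14,"pics/s7.png")
c3=pickle.load(open("scene3.pkl","rb"));crop(c3,280,200,55,45,14,"pics/s7b.png")
print(proj(c,[*s["tcp_pos"][:2],s["tcp_pos"][2]-106.1]))
E
```

```text
t 12.15 pos [518.48 -59.18 150.19] rpy [179.91  -0.   -79.64] F [ 0.1 -0.4  0. ] T [0.04 0.03 0.  ] gap 8.65 j [ 0.19  0.3  -0.24  0.   -1.03 -0.01]
499.2136810235387 -152.04486783975148
[[302.8401651  234.19615311]]
```

View pics/s7.png

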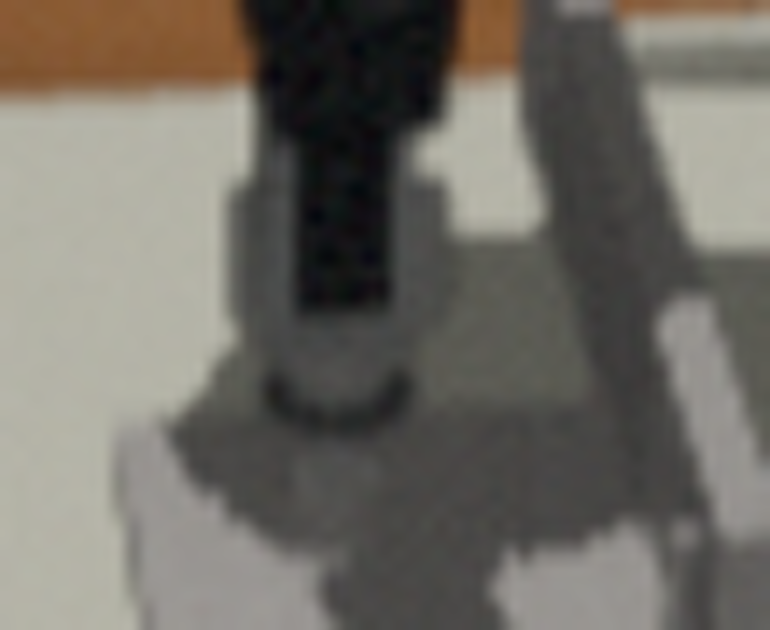

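View pics/s7b.png

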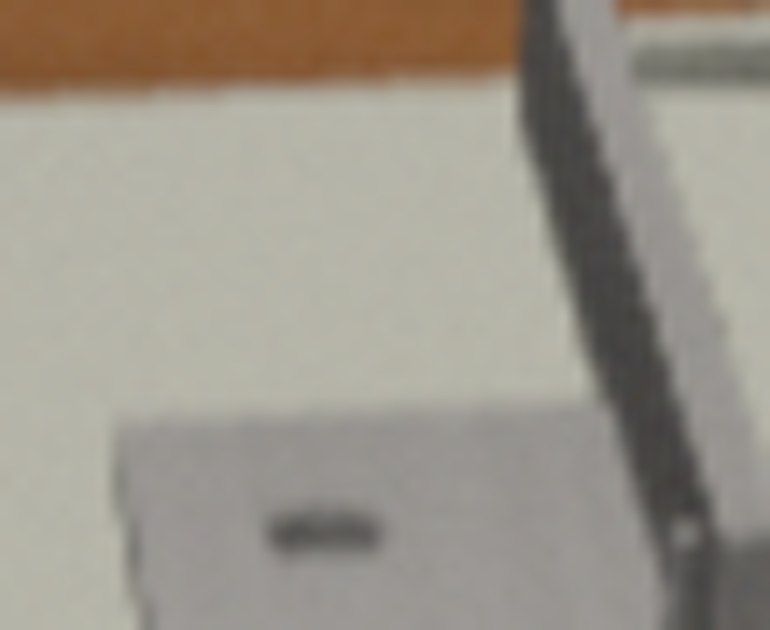

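In the scene crop the screw's axis is at x≈338 and the hole at x≈325, so the screw sits about 2 mm too far to +y. I'll shift it and go down slowly.

play_rows([
  {"linear": [0.034, -0.016, 0], "delta_rot": [0, 0, 0], "fingers": 0},
  {"linear": [0, 0, 0.1], "delta_rot": [0, 0, 0], "fingers": 0},
  {"linear": [0, 0, 0.06], "delta_rot": [0, 0, 0], "fingers": 0},
  {"linear": [0, 0, 0], "delta_rot": [0, 0, 0], "fingers": 0},
])

```text
time: 12.7
tcp_pos: [519.6, -60.9, 142.5]
tcp_rot: [3.141, 0.0, -1.391]
contact_force: [-0.6, -0.7, -0.8]
finger_gap: 8.6
```

```bash
cat > st.py <<'E'
from cell import *
from h import *
xb=np.array([.9835,.181]);yb=np.array([-.181,.9835])
s=state();show(s);print("b",s["tcp_pos"][:2]@xb,s["tcp_pos"][:2]@yb,"tip rel board top",s["tcp_pos"][2]-106.1-30, "Fb",s["contact_force"][:2]@xb,s["contact_force"][:2]@yb)
E
python3 st.py
```

```text
t 12.7 pos [519.57 -60.87 142.55] rpy [179.96   0.   -79.67] F [-0.6 -0.7 -0.8] T [ 0.02  0.05 -0.02] gap 8.59 j [ 0.18  0.31 -0.24 -0.   -1.01 -0.  ]
b 499.98407109746154 -153.90539096113866 tip rel board top 6.446068166459014 Fb -0.6913197031145812 -0.609823262443456
```

play_rows([
  {"linear": [0, 0, 0.06], "delta_rot": [0, 0, 0], "fingers": 0},
  {"linear": [0, 0, 0.05], "delta_rot": [0, 0, 0], "fingers": 0},
  {"linear": [0, 0, 0], "delta_rot": [0, 0, 0], "fingers": 0},
])

```text
time: 13.08
tcp_pos: [519.6, -60.8, 137.1]
tcp_rot: [3.141, 0.0, -1.39]
contact_force: [0.2, -0.1, -0.6]
finger_gap: 8.8
```

```bash
python3 st.py
```

```text
t 13.07 pos [519.65 -60.83 137.12] rpy [179.97   0.   -79.67] F [ 0.2 -0.1 -0.6] T [-0.03 -0.03 -0.05] gap 8.84 j [ 0.18  0.32 -0.25 -0.   -1.   -0.  ]
b 500.06432397788836 -153.88539771851254 tip rel board top 1.0230046157801667 Fb 0.21033163154652718 -0.16599739989221202
```

In the hole with no contact. Next I'll feel for the nut plate.

play_rows([
  {"linear": [0, 0, 0.04], "delta_rot": [0, 0, 0], "fingers": 0},
  {"linear": [0, 0, 0.03], "delta_rot": [0, 0, 0], "fingers": 0},
  {"linear": [0, 0, 0], "delta_rot": [0, 0, 0], "fingers": 0},
])

```text
time: 13.45
tcp_pos: [519.9, -60.8, 134.0]
tcp_rot: [-3.141, -0.0, -1.39]
contact_force: [-0.6, 0.2, 1.4]
finger_gap: 9.1
```

```bash
python3 st.py
```

```text
t 13.45 pos [519.87 -60.83 134.01] rpy [-179.99   -0.    -79.67] F [-0.6  0.2  1.4] T [0.03 0.17 0.03] gap 9.11 j [ 0.18  0.32 -0.26  0.   -0.99 -0.  ]
b 500.28561440401506 -153.92108149592053 tip rel board top -2.087264471256276 Fb -0.4994309513310667 0.33794585222668994
```

Landed lightly on the nut plate (tip at -2.1 mm, 1.4 N). Easing toward +y.

play_rows([
  {"linear": [0, 0, 0.01], "delta_rot": [0, 0, 0], "fingers": 0},
  {"linear": [-0.02, 0, 0], "delta_rot": [0, 0, 0], "fingers": 0},
  {"linear": [-0.01, 0, 0], "delta_rot": [0, 0, 0], "fingers": 0},
])

```text
time: 13.82
tcp_pos: [519.5, -59.3, 133.3]
tcp_rot: [-3.142, 0.0, -1.391]
contact_force: [-0.2, -0.5, -2.4]
finger_gap: 8.5
```

```bash
python3 st.py
```

```text
t 13.82 pos [519.52 -59.26 133.26] rpy [-1.7999e+02  1.0000e-02 -7.9680e+01] F [-0.2 -0.5 -2.4] T [-0.27 -0.18  0.03] gap 8.46 j [ 0.19  0.32 -0.26 -0.   -0.99 -0.01]
b 500.218219706283 -152.3146274939068 tip rel board top -2.8375864396878683 Fb -0.30857052464886225 -0.41160763035207865
```

play_rows([
  {"linear": [0, 0, 0.02], "delta_rot": [0, 0, 0], "fingers": 0},
  {"linear": [0, 0, 0.02], "delta_rot": [0, 0, 0], "fingers": 0},
])

```text
time: 14.08
tcp_pos: [519.3, -59.3, 131.0]
tcp_rot: [3.141, 0.0, -1.391]
contact_force: [0.8, 0.6, -0.8]
finger_gap: 9.0
```

```bash
python3 st.py
```

```text
t 14.07 pos [519.32 -59.32 131.04] rpy [ 1.7997e+02  1.0000e-02 -7.9680e+01] F [ 0.8  0.6 -0.8] T [ 0.01 -0.01 -0.01] gap 9.01 j [ 0.19  0.32 -0.26 -0.   -0.99 -0.01]
b 500.01728668311625 -152.3393265446486 tip rel board top -5.059969676518961 Fb 0.8692634780841731 0.4636836270674732
```

It dropped into the slot (-5 mm, no force). Lowering to the washer.

play_rows([
  {"linear": [0, 0, 0.04], "delta_rot": [0, 0, 0], "fingers": 0},
  {"linear": [0, 0, 0.03], "delta_rot": [0, 0, 0], "fingers": 0},
  {"linear": [0, 0, 0], "delta_rot": [0, 0, 0], "fingers": 0},
])

```text
time: 14.45
tcp_pos: [519.5, -59.3, 127.9]
tcp_rot: [3.142, 0.0, -1.39]
contact_force: [-0.1, 1.0, 0.0]
finger_gap: 8.6
```

```bash
python3 st.py
```

```text
t 14.45 pos [519.52 -59.3  127.87] rpy [180.     0.   -79.67] F [-0.1  1.   0. ] T [0.06 0.05 0.03] gap 8.56 j [ 0.19  0.33 -0.27 -0.   -0.98 -0.01]
b 500.2198320411749 -152.35081300905853 tip rel board top -8.225554391015208 Fb 0.06337545150509145 1.0320036108623125
```

play_rows([
  {"linear": [0, 0, 0.03], "delta_rot": [0, 0, 0], "fingers": 0},
  {"linear": [0, 0, 0.02], "delta_rot": [0, 0, 0], "fingers": 0},
  {"linear": [0, 0, 0], "delta_rot": [0, 0, 0], "fingers": 0},
])

```text
time: 14.82
tcp_pos: [520.0, -59.3, 125.8]
tcp_rot: [-3.14, -0.0, -1.39]
contact_force: [-0.4, 0.1, 3.5]
finger_gap: 8.5
```

```bash
python3 st.py
```

```text
t 14.82 pos [520.02 -59.33 125.79] rpy [-1.7992e+02 -1.0000e-02 -7.9660e+01] F [-0.4  0.1  3.5] T [ 0.2  -0.08 -0.04] gap 8.49 j [ 0.19  0.33 -0.27  0.   -0.97 -0.01]
b 500.6995693858424 -152.47433023749505 tip rel board top -10.314765568109479 Fb -0.3906683079072929 0.15571389183517337
```

play_rows([
  {"linear": [0, 0, 0.03], "delta_rot": [0, 0, 0], "fingers": 0},
  {"linear": [0, 0, 0.03], "delta_rot": [0, 0, 0], "fingers": 0},
  {"linear": [0, 0, 0], "delta_rot": [0, 0, 0], "fingers": 0},
])

```text
time: 15.2
tcp_pos: [520.0, -59.4, 122.7]
tcp_rot: [-3.14, -0.0, -1.39]
contact_force: [0.6, 0.0, 5.6]
finger_gap: 8.6
```

```bash
python3 st.py
```

```text
t 15.2 pos [520.04 -59.43 122.73] rpy [-1.7993e+02 -3.0000e-02 -7.9650e+01] F [0.6 0.  5.6] T [ 0.05 -0.02  0.05] gap 8.64 j [ 0.19  0.33 -0.27  0.   -0.96 -0.01]
b 500.704008071432 -152.5810707254166 tip rel board top -13.371204018290086 Fb 0.5767949660237313 -0.08444195950432339
```

play_rows([
  {"linear": [0, 0, 0.02], "delta_rot": [0, 0, 0], "fingers": 0},
  {"linear": [0, 0, 0.02], "delta_rot": [0, 0, 0], "fingers": 0},
  {"linear": [0, 0, 0], "delta_rot": [0, 0, 0], "fingers": 0},
])

```text
time: 15.58
tcp_pos: [520.1, -59.5, 120.9]
tcp_rot: [-3.14, -0.001, -1.39]
contact_force: [0.0, -0.3, 5.7]
finger_gap: 8.6
```

```bash
python3 st.py
```

```text
t 15.57 pos [520.05 -59.46 120.94] rpy [-1.7992e+02 -3.0000e-02 -7.9650e+01] F [ 0.  -0.3  5.7] T [ 0.03  0.11 -0.04] gap 8.61 j [ 0.19  0.33 -0.28  0.   -0.96 -0.01]
b 500.7105606096832 -152.60693864612153 tip rel board top -15.163303796738134 Fb -0.030579254173135235 -0.2932520829597987
```

Pressed to -15.2 mm at about 6 N. Now the turn: clockwise from above is positive about tool z.

play_rows([
  {"linear": [0, 0, 0], "delta_rot": [0, 0, 0.08], "fingers": 0},
  {"linear": [0, 0, 0], "delta_rot": [0, 0, 0.14], "fingers": 0},
  {"linear": [0, 0, 0], "delta_rot": [0, 0, 0.14], "fingers": 0},
  {"linear": [0, 0, 0], "delta_rot": [0, 0, 0.14], "fingers": 0},
])

```text
time: 16.08
tcp_pos: [520.1, -59.5, 121.0]
tcp_rot: [-3.14, -0.0, -1.919]
contact_force: [-0.8, -0.2, 7.0]
finger_gap: 8.6
```

```bash
python3 st.py
```

```text
t 16.07 pos [520.05 -59.54 121.03] rpy [-179.92   -0.   -109.92] F [-0.8 -0.2  7. ] T [-0.09  0.22  0.01] gap 8.64 j [ 0.19  0.33 -0.28  0.   -0.96 -0.53]
b 500.6939046706224 -152.6828345672519 tip rel board top -15.069383715707161 Fb -0.8583046596059868 -0.06060470137062239
```

play_rows([
  {"linear": [0, 0, 0], "delta_rot": [0, 0, 0.14], "fingers": 0},
  {"linear": [0, 0, 0], "delta_rot": [0, 0, 0.14], "fingers": 0},
  {"linear": [0, 0, 0], "delta_rot": [0, 0, 0.14], "fingers": 0},
  {"linear": [0, 0, 0], "delta_rot": [0, 0, 0.14], "fingers": 0},
  {"linear": [0, 0, 0], "delta_rot": [0, 0, 0.14], "fingers": 0},
  {"linear": [0, 0, 0], "delta_rot": [0, 0, 0.14], "fingers": 0},
  {"linear": [0, 0, 0], "delta_rot": [0, 0, 0.14], "fingers": 0},
  {"linear": [0, 0, 0], "delta_rot": [0, 0, 0.015], "fingers": 0},
  {"linear": [0, 0, 0], "delta_rot": [0, 0, 0], "fingers": 0},
])

```text
time: 17.2
tcp_pos: [519.8, -59.1, 120.9]
tcp_rot: [3.141, 0.001, -2.956]
contact_force: [-1.1, 2.0, 8.5]
finger_gap: 8.7
```

```bash
python3 st.py
```

```text
t 17.2 pos [519.78 -59.1  120.9 ] rpy [ 1.7999e+02  6.0000e-02 -1.6937e+02] F [-1.1  2.   8.5] T [0.79 0.52 0.06] gap 8.71 j [ 0.19  0.33 -0.28 -0.   -0.96 -1.57]
b 500.5031732915884 -152.20013736448965 tip rel board top -15.19903994665647 Fb -0.7000508140116437 2.2074801722683857
```

A quarter turn is done with no stop torque yet. I'll ease up 2 mm and see whether it seats at -13.5 mm.

play_rows([
  {"linear": [0, 0, -0.02], "delta_rot": [0, 0, 0], "fingers": 0},
  {"linear": [0, 0, -0.02], "delta_rot": [0, 0, 0], "fingers": 0},
  {"linear": [0, 0, 0], "delta_rot": [0, 0, 0], "fingers": 0},
])

```text
time: 17.58
tcp_pos: [519.8, -59.1, 122.6]
tcp_rot: [3.141, 0.001, -2.956]
contact_force: [-0.9, 3.1, 5.3]
finger_gap: 8.7
```

```bash
python3 st.py
```

```text
t 17.57 pos [519.77 -59.1  122.65] rpy [ 1.7998e+02  4.0000e-02 -1.6936e+02] F [-0.9  3.1  5.3] T [1.   0.29 0.04] gap 8.74 j [ 0.19  0.33 -0.27 -0.   -0.96 -1.57]
b 500.4935956024261 -152.19824864393863 tip rel board top -13.451106522682466 Fb -0.2972818918286359 3.2526617115217062
```

play_rows([
  {"linear": [0, 0, -0.015], "delta_rot": [0, 0, 0], "fingers": 0},
  {"linear": [0, 0, 0], "delta_rot": [0, 0, 0], "fingers": 0},
])

```text
time: 17.82
tcp_pos: [519.7, -59.1, 123.0]
tcp_rot: [3.141, 0.001, -2.956]
contact_force: [1.5, 3.0, 3.5]
finger_gap: 8.5
```

```bash
python3 st.py
```

```text
t 17.82 pos [519.72 -59.11 123.04] rpy [ 1.7998e+02  3.0000e-02 -1.6937e+02] F [1.5 3.  3.5] T [ 1.12 -0.32  0.01] gap 8.49 j [ 0.19  0.33 -0.27 -0.   -0.97 -1.57]
b 500.4479755661109 -152.20418264596577 tip rel board top -13.05653810798637 Fb 1.988427035605263 2.680242574890298
```

The pull now comes up against the nut, so the pin has seated. I'll release and back off.

play_rows([
  {"linear": [0, 0, 0], "delta_rot": [0, 0, 0], "fingers": 15},
  {"linear": [0, 0, 0], "delta_rot": [0, 0, 0], "fingers": 24},
  {"linear": [0, 0, 0], "delta_rot": [0, 0, 0], "fingers": 24},
  {"linear": [0, 0, -0.2], "delta_rot": [0, 0, 0], "fingers": 24},
  {"linear": [0, 0, -0.5], "delta_rot": [0, 0, 0], "fingers": 24},
  {"linear": [0, 0, -0.8], "delta_rot": [0, 0, 0], "fingers": 24},
  {"linear": [0, 0, -0.8], "delta_rot": [0, 0, 0], "fingers": 24},
])

```text
time: 18.7
tcp_pos: [519.3, -59.5, 240.0]
tcp_rot: [-3.141, 0.0, -2.956]
contact_force: [1.5, 0.0, 0.3]
finger_gap: 23.9
```

play_rows([
  {"linear": [0.4, -0.4, 0], "delta_rot": [0, 0, 0], "fingers": 24},
  {"linear": [0.6, -0.6, 0], "delta_rot": [0, 0, 0], "fingers": 24},
  {"linear": [0.6, -0.6, 0], "delta_rot": [0, 0, 0], "fingers": 24},
  {"linear": [0, -0.8, 0], "delta_rot": [0, 0, 0], "fingers": 24},
  {"linear": [0, -0.8, 0], "delta_rot": [0, 0, 0], "fingers": 24},
  {"linear": [0, -0.5, 0], "delta_rot": [0, 0, 0], "fingers": 24},
  {"linear": [0, 0, 0], "delta_rot": [0, 0, 0], "fingers": 24},
])

```text
time: 19.58
tcp_pos: [474.9, -257.4, 238.4]
tcp_rot: [-3.141, -0.0, -2.958]
contact_force: [1.2, -0.2, -0.2]
finger_gap: 24.2
```

```bash
python3 - <<'E'
from cell import *
from h import *
s=state();show(s)
for n in("top","scene"):
    c=read_camera(n);pickle.dump(c,open(n+"8.pkl","wb"));cv2.imwrite(f"pics/{n}8.png",c["image"][:,:,::-1])
crop(pickle.load(open("top8.pkl","rb")),285,225,110,80,7,"pics/t8.png")
crop(pickle.load(open("scene8.pkl","rb")),270,190,80,70,8,"pics/s8.png")
E
```

```text
t 19.57 pos [ 474.94 -257.39  238.39] rpy [-1.7998e+02 -1.0000e-02 -1.6950e+02] F [ 1.2 -0.2 -0.2] T [ 0.05  0.02 -0.03] gap 24.2 j [-0.21  0.26 -0.05  0.   -1.26 -1.18]
```

View pics/t8.png

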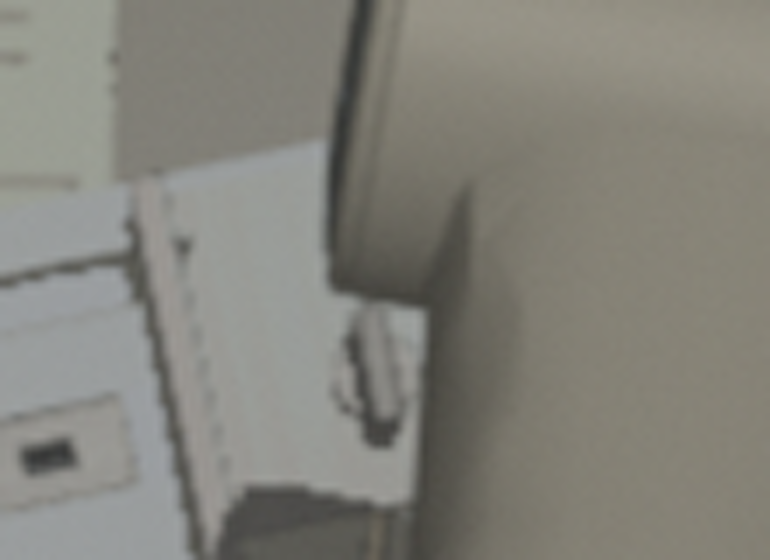

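View pics/s8.png

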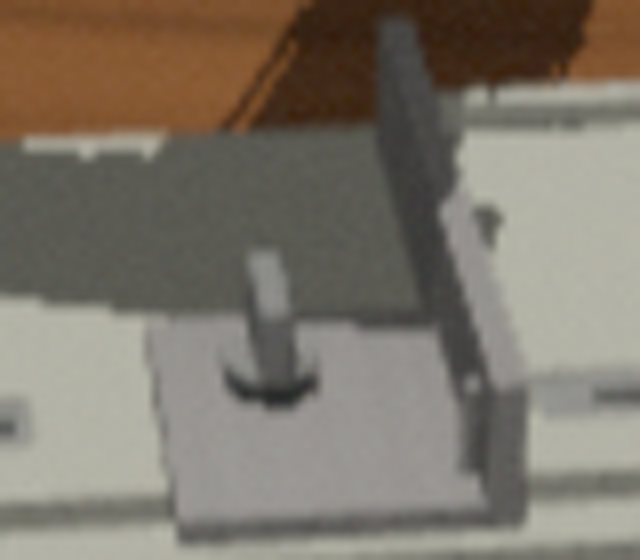

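View pics/top8.png

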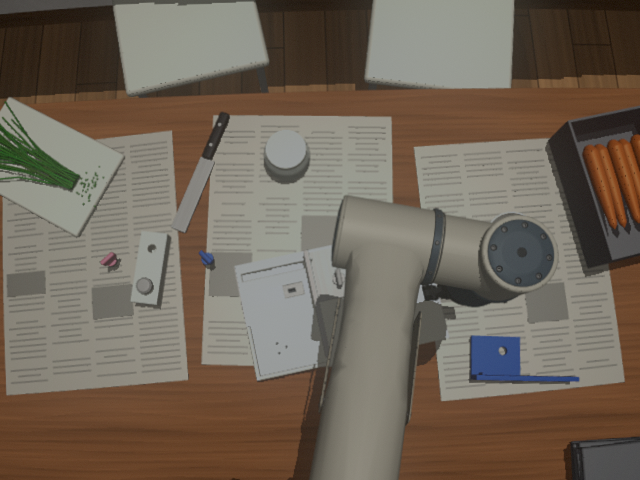

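```bash
python3 - <<'E'
from h import *
c=pickle.load(open("scene8.pkl","rb"));t=pickle.load(open("top8.pkl","rb"))
cv=lambda p,s,x0,y0:(np.array(p,float)+.5)/s-.5+[x0,y0]
x=np.array([.9835,.181]);C=np.array([519.7,-59.2])
for z in(71,76):
    # near (+x) end of wing top and far end, in crop coords
    P=proj(c,[[*(C+17*x),z],[*(C-17*x),z]]);print(z,((P-[270,190]+.5)*8-.5).round(0))
W=onz(t,cv([(372,308),(393,418)],7,285,225),71);d=W[0]-W[1];print(W.round(1),np.linalg.norm(d),np.degrees(np.arctan2(d[1],d[0])))
# relative: wing-top near end vs collar ring bottom front on foot
E
```

```text
71 [[274. 304.]
 [260. 242.]]
76 [[274. 288.]
 [260. 226.]]
[[536.  -57.9  71. ]
 [504.1 -62.8  71. ]] 32.245515239216644 8.766438551043358
```

```bash
python3 -c "
from cell import *
print(job_done())"
```

```text
the job is handed in; nothing more can be done
None
```

I slid the aluminium fence over the middle socket and locked the thumbscrew down through it. I handed the job in at about 20 s of robot time.

- **Fence:** it ended about 2 mm short of the nut's slot on the -y side. The screw landed lightly on the nut plate at -2.1 mm. I eased screw and fence about 1.5 mm along the groove, and the pin dropped in.
- **Lock:** I pressed the screw to -15.2 mm at about 6 N and turned it 90° clockwise. As I let it rise, it met resistance at about -13.1 to -13.5 mm, which matches the locked height.
- **Last checks:**
    - The wings lie along the board's x. The camera measured them at 8.8° against the board's 10.4°, which is within measuring error.
    - The wing tops look low enough for locked (about 71 mm, not 76 mm).
    - In the last top picture the other things look where they were, and the highest force I read was about 9 N.
- **Not certain:**
    - I stopped at the quarter turn and felt no hard stop there, so the lock rests on the resistance when lifting and on the pictures.
    - The two cameras disagreed with the robot's own position by 2–4 mm. I corrected for this by comparing screw and hole directly in the scene view.

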